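# Seat the temperature logger in the dry-block warmer

### The arm

A 7-joint arm with a two-finger parallel gripper is mounted at the origin on the work surface. World frame = base frame: x ahead of the robot, y to its left, z up, the work surface at z = 0. Lengths are in m, angles in rad, forces in N, time in s.
With the tool pointing down it reaches from about 0.4 to 0.9 m from the base axis. Payload 5.5 kg.
Tool frame: the origin (TCP) lies midway between the tips of the shut fingers; the grasp point (between the pads) lies 19 mm behind it; z points along the fingers, y is the line along which they close (so a half turn about z gives the same grasp; the last joint's range is limited). The gripper opens to 92 mm and grips with 3 to 60 N. Pads are 19 mm wide; open, the fingers measure 130 mm over their backs; the gripper's body (75 mm by 190 mm) begins 47 mm behind the grasp point.
Start: joints at [-0.868, 0.501, -0.427, 1.55, 0.221, 1.138, -0.21], TCP at [0.277, 0.588, 0.227] pointing down, gripper open.
Joint ranges: [-2.88, 2.88], [-0.31, 2.03], [-1.54, 1.56], [0.2, 2.42], [-1.41, 4.55], [0.19, 2.02], [-2.57, 2.57]. Speed limits (rad/s): [2.57, 2.57, 3.14, 3.14, 3.14, 3.14, 3.14].

### API

Orientations are given as a 3x3 rotation matrix whose columns are the frame's x, y, z axes.
In Python, from rig import robot gives the robot as it stands. Calls block until the motion is done:
- robot.movep(position, orientation): joint-space move of the TCP to a pose.
- robot.servo_line(position, rate=0.15, frame=None, f_stop=None): straight line of the TCP; frame=None keeps the orientation; rate is the mean speed in m/s. With f_stop (N) it stops when the force on the tool has changed by that much, and returns True; else False.
- robot.move_joints(angles): joint-space move.
- robot.open_gripper() and robot.grab(effort=None): open the fingers fully, or close them until they stop; effort is the grip in N (None keeps the last).
- robot.dwell(seconds).
- robot.ik(position, orientation): joint angles nearest the present ones, or None.
- robot.camera(name): name is "side" or "top" or "wrist"; returns a dict with "pixels" (420x560x3 uint8, blue, green, red), "fx", "fy", "cx", "cy" (pixels), "dist_coeffs" ([k1, k2, p1, p2, k3] as OpenCV has them; the pictures are not rectified), "R" (3x3) and "t" (3): a world point X has camera coordinates R X + t. Camera axes: x right, y down, z forward; pixel columns grow to the right and rows downward; lengths in m; the calibration is good to about 2 mm. A picture is of the moment at which its call begins. There is no depth.
A pose or a line that the arm cannot do raises robot.Unreachable and nothing moves.
- robot.hand_in(): hands the job in; it is judged then, once.
Readings, each from a call of its own:
- robot.current_time(): time.
- robot.current_joint_positions(): joint angles.
- robot.current_joint_vel(): joint speeds.
- robot.current_tau(): joint torques, N m.
- robot.current_position(): TCP position.
- robot.current_ee_rot(): TCP orientation.
- robot.current_contact_force(): force on the tool from outside, world axes, zero at the start.
- robot.current_wrist_torque(): the same for the moment, N m.
- robot.current_finger_gap(): finger opening in m.
- robot.current_gripper_force(): force on a finger pad.
Only numpy, scipy, OpenCV 4.12 (cv2) and the standard library are available. Lean on these libraries where they do the work, as an engineer would, in place of code of your own. Each camera call takes 0.05 s, during which the arm holds its last target. There are 200 camera calls.

### The job

Take the orange-headed temperature logger out of the tube rack and put its steel stem into the well of the aluminium adapter on the block warmer, feeling for the well with the stem's end, then press it straight down past the sprung balls until its head sits flat on the adapter, and let go. Be gentle: never bear on the warmer with the logger by more than about 25 N. Leave the tubes and everything else on the bench where they are.

Things in the scene. Friction and masses are not known exactly. Their poses are not given: they have to be found in the camera images.
- logger: Temperature logger: plain steel stem, 12 mm across with a flat square-edged end, 34 mm long, under a round orange head 26 mm across and 42 mm tall with a black band; 76 mm overall, 70 g. Origin: centre of the flat stem end, z up along the stem; the head spans z = 34 to 76 mm. It starts upright in the rack's end hole, its head resting on the rack's top (stem end 16 mm above the bench). Its yaw means nothing.
- logger_tip (a point): The centre of the flat lower end of the logger's stem (same point as the logger's origin).
- rack: White plastic tube rack, 56 mm (its x) by 190 mm (its y) by 50 mm tall, fixed to the bench. Origin: centre of its underside, z up. A single row of four 15 mm holes, 42 mm deep, along its y axis: at y = -75 mm (the logger's hole) and at y = 25, 50 and 75 mm (capped tubes).
- warmer: Cream dry-block warmer, 150 (x) by 120 (y) by 70 mm tall, fixed, dial and display on its front (-x). Origin: centre of its underside, z up. A dark 66 mm square pocket in the middle of its top holds a clamped round aluminium adapter, 52 mm across, its flat top 80 mm above the bench. In the adapter's centre is one blind well, 14 mm wide, 37 mm deep, with a sharp edge, 3 to 5 mm off the pocket's centre.
- seat (a point): Middle of the warmer's pocket at the height of the adapter's flat top (80 mm above the bench), axes as the warmer's. NOT the well's centre: that lies 3 to 5 mm away in an unreported direction. Two sprung balls 17 to 20 mm down the well resist the stem with some 5 to 12 N; past them it slides easily until the head's underside lies flat on the adapter, and they keep it there.
- bottle: Amber jar with blue cap, 56 mm across, 110 mm tall; a bystander. Origin: centre of its underside.
- beaker: Glass beaker, 56 mm across, 75 mm tall; a bystander. Origin: centre of its underside.
- tipbox: Pipette-tip box with blue lid, 87 by 122 by 61 mm; a bystander. Origin: centre of its underside.
- dishes: Stack of three culture dishes, 90 mm across, 45 mm tall; a bystander. Origin: centre of its underside.
- tube0: The first capped sample tube standing in the rack, 13 mm across, blue cap 16 mm across, 76 mm tall; a bystander. Origin: centre of its lower end (8 mm above the bench).
- tube1: The second capped sample tube standing in the rack, 13 mm across, blue cap 16 mm across, 76 mm tall; a bystander. Origin: centre of its lower end (8 mm above the bench).
- tube2: The third capped sample tube standing in the rack, 13 mm across, blue cap 16 mm across, 76 mm tall; a bystander. Origin: centre of its lower end (8 mm above the bench).
Things that resemble listed ones, but are neither listed nor needed, are in the scene too. Of the things that look like the warmer, the smallest one is meant.

How it is judged:
By the outcome, as a careful person would: the job done as asked, in the order asked, and still so for the second after the job is handed in, with the robot touching nothing.
It also fails if it takes over 72 s, if anything falls off the work surface, if the arm or the gripper's body presses on something with over 40 N, if the wrist force passes 120 N, or if a joint passes its speed limit or range.

## Working session

There is one attempt and no reset: what is moved stays moved. The work goes in short steps, each a Python script; the robot and the scene stay as the last script left them, time stands still between calls to the robot, and variables do not carry over. Pictures are saved under pics/ and viewed, at most 10 in all, crops included, and the job is handed in when it is done.

```bash
mkdir -p pics; ls; cat > h.py <<'E'
import numpy as np, cv2
from rig import robot
def shot(name, fn):
    c=robot.camera(name); cv2.imwrite('pics/'+fn+'.png',c['pixels']); return c
def K(c): return np.array([[c['fx'],0,c['cx']],[0,c['fy'],c['cy']],[0,0,1.]])
def ray(c,uv):
    p=cv2.undistortPoints(np.array([[uv]],float),K(c),np.array(c['dist_coeffs'],float))[0,0]
    R=np.array(c['R']); return -R.T@np.array(c['t']), R.T@np.array([p[0],p[1],1])
def atz(c,uv,z):
    o,d=ray(c,uv); return o+d*(z-o[2])/d[2]
def proj(c,X):
    R=np.array(c['R']); return cv2.projectPoints(np.array(X,float).reshape(-1,3),cv2.Rodrigues(R)[0],np.array(c['t'],float),K(c),np.array(c['dist_coeffs'],float))[0][:,0]
E
python3 - <<'E'
from h import *
import pickle
a=shot('top','top0'); b=shot('side','side0')
pickle.dump((a,b),open('cams.pkl','wb'))
for c in (a,b): print(-np.array(c['R']).T@np.array(c['t']), c['fx'])
E
```

```text
pics
[ 0.40973028 -0.01139961  1.17167191] 386.8100970410795
[ 0.05039674 -1.11378209  0.77383582] 539.7832059719755
```

View pics/top0.png

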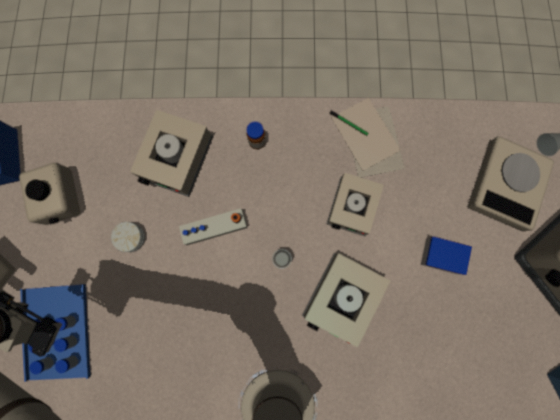

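View pics/side0.png

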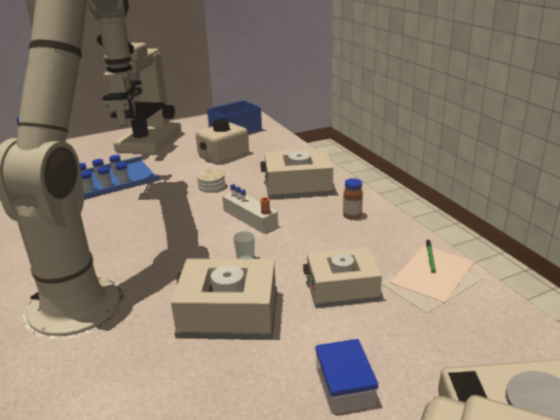

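Top view: the robot is at the bottom, and three warmers can be seen at (171,150), (357,203) and (348,298). The smallest is (357,203). The logger's orange head is at (237,217), at the right end of the white rack. Nothing else is orange-headed, and the amber bottle with a blue cap is at (256,134). I'll check the choice in a crop.

```bash
python3 - <<'E'
from h import *
import pickle
a,b=pickle.load(open('cams.pkl','rb'))
p=a['pixels']; s=b['pixels']
A=cv2.resize(p[160:250,170:400],None,fx=3.4,fy=3.4,interpolation=cv2.INTER_CUBIC)
B=cv2.resize(s[180:310,210:400],None,fx=2.2,fy=2.2,interpolation=cv2.INTER_CUBIC)
h=np.zeros((A.shape[0]+B.shape[0],max(A.shape[1],B.shape[1]),3),np.uint8)
h[:A.shape[0],:A.shape[1]]=A; h[A.shape[0]:,:B.shape[1]]=B
cv2.imwrite('pics/crop0.png',h); print(h.shape)
for n,c,q in (('logtop',a,(237,217)),):
    print(n,atz(c,q,.09))
for q in [(357,203),(171,150),(348,298)]: print(atz(a,q,.08))
print(proj(b,[atz(a,(357,203),.08)]),proj(b,[atz(a,(237,217),.09)]))
E
```

```text
(592, 782, 3)
logtop [0.54489567 0.11581762 0.09      ]
[ 0.58735716 -0.22585781  0.08      ]
[0.74479409 0.31670749 0.08      ]
[ 0.32018113 -0.19515169  0.08      ]
[[341.82779985 260.81361151]] [[265.90893805 200.5059568 ]]
```

View pics/crop0.png

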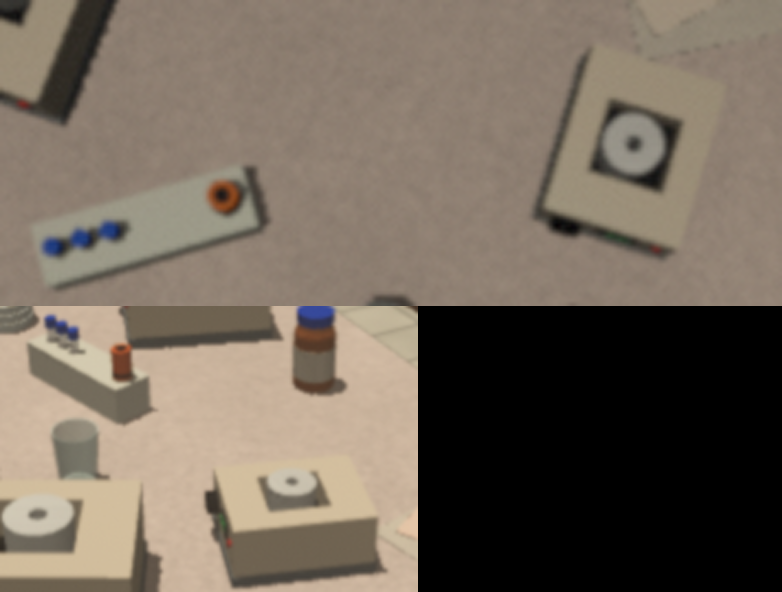

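```bash
cat >> h.py <<'E'
def down(yaw):  # tool z down, tool y (closing) axis at angle yaw
    y=np.array([np.cos(yaw),np.sin(yaw),0]); z=np.array([0,0,-1.]); return np.column_stack([np.cross(y,z),y,z])
E
python3 - <<'E'
from h import *
import pickle
a,b=pickle.load(open('cams.pkl','rb'))
L=atz(a,(235.6,217.6),.092); W=atz(a,(356.5,202.4),.08)
print(L,W,robot.current_ee_rot().round(2) if hasattr(robot.current_ee_rot(),'round') else robot.current_ee_rot())
for y in np.radians(np.arange(-90,181,30)):
    for P in ((L[0],L[1],.056),(W[0],W[1],.12)):
        q=robot.ik(np.array(P),down(y)); print(int(np.degrees(y)),None if q is None else np.round(q,2))
E
```

```text
[0.54293013 0.11951062 0.092     ] [ 0.58909292 -0.22446353  0.08      ] [[-0.9   0.43 -0.  ]
 [ 0.43  0.9  -0.  ]
 [ 0.   -0.   -1.  ]]
-90 [-0.42  0.54  0.2   1.93 -0.16  0.69 -1.7 ]
-90 [ 0.06  0.57  0.36  1.71 -0.25  0.91 -1.05]
-59 [-0.35  0.53  0.11  1.92 -0.09  0.69 -1.24]
-59 [ 0.1   0.56  0.31  1.71 -0.21  0.9  -0.56]
-29 [-0.29  0.53  0.03  1.92 -0.03  0.69 -0.77]
-29 [ 0.14  0.56  0.24  1.71 -0.16  0.9  -0.07]
0 [-0.22  0.53 -0.06  1.92  0.05  0.69 -0.31]
0 [ 0.16  0.55  0.22  1.71 -0.14  0.9   0.44]
29 [-0.14  0.54 -0.15  1.92  0.12  0.7   0.16]
29 [ 0.21  0.55  0.16  1.71 -0.11  0.89  0.93]
59 [-0.07  0.54 -0.25  1.91  0.2   0.71  0.62]
59 [ 0.25  0.55  0.1   1.7  -0.07  0.89  1.42]
90 [-0.    0.55 -0.33  1.91  0.26  0.72  1.08]
90 [ 0.31  0.55  0.02  1.7  -0.01  0.89  1.9 ]
119 [ 0.07  0.57 -0.42  1.91  0.34  0.73  1.54]
119 [ 0.4   0.55 -0.1   1.7   0.07  0.9   2.36]
150 [ 0.15  0.59 -0.53  1.91  0.42  0.75  2.  ]
150 [-0.48  1.05  1.35  1.73 -1.07  1.3  -2.54]
180 [ 0.23  0.62 -0.64  1.9   0.52  0.79  2.45]
180 [-0.48  1.05  1.35  1.73 -1.07  1.3  -2.02]
```

```bash
python3 - <<'E'
from h import *
import pickle
t0=robot.current_time()
robot.movep(np.array([0.589,-0.2245,.27]),down(0)); w=shot('wrist','wW')
robot.movep(np.array([0.543,.1195,.27]),down(0)); l=shot('wrist','wL')
pickle.dump((w,l),open('wr.pkl','wb'))
cv2.imwrite('pics/wr.png',cv2.resize(np.vstack([w['pixels'],l['pixels']]),None,fx=.7,fy=.7,interpolation=cv2.INTER_AREA))
print(robot.current_time()-t0,robot.current_time(),-np.array(l['R']).T@np.array(l['t']))
print(proj(w,[.589,-.2245,.08]),proj(l,[.543,.1195,.092]))
E
```

```text
4.4667 4.5667 [0.54280424 0.18711322 0.42925565]
[[281.70111365 189.89607608]] [[281.48262231 188.92014147]]
```

View pics/wr.png

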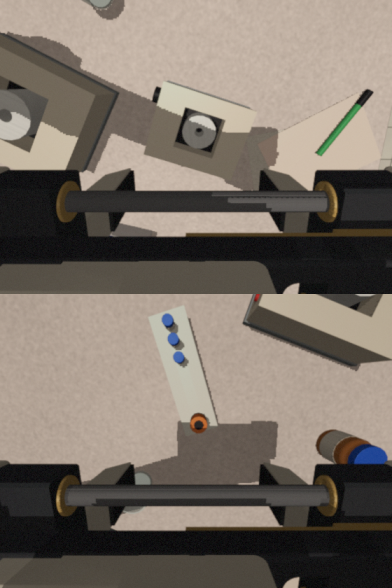

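The upper picture (over the warmer) shows the adapter and well at about (284,187) in full-size pixels. The lower one (over the rack) shows the logger head at about (284,186). I'll refine both in enlarged crops.

```bash
python3 - <<'E'
from h import *
import pickle
w,l=pickle.load(open('wr.pkl','rb'))
p=l['pixels'].astype(int)
m=((p[:,:,2]>p[:,:,0]+60)&(p[:,:,2]>p[:,:,1]+40)).astype(np.uint8); m[:,400:]=0
n,lab,st,ce=cv2.connectedComponentsWithStats(m); i=1+np.argmax(st[1:,4]); print('orange',st[i],ce[i])
z=4; A=cv2.resize(w['pixels'][140:235,235:335],None,fx=z,fy=z,interpolation=cv2.INTER_CUBIC)
B=cv2.resize(l['pixels'][140:235,235:335],None,fx=z,fy=z,interpolation=cv2.INTER_CUBIC)
cv2.imwrite('pics/wc.png',np.hstack([A,B]))
q=w['pixels'][140:235,235:335].min(2); 
for r in (38,44,47,50,56): print(r,q[r,30:70])
E
```

```text
orange [272 171  24  28 378] [283.27777778 184.0978836 ]
38 [106 104 106 106 105 103 104 101 103 104 104 105 103 104 107 105 104 103
 106 107 108 108 114 153 185 186 187 189 191 192 189 190 191 192 192 194
 193 190 188 188]
44 [103 106 106 107 102 101 101 101 101 102 104 104 104 102  92  69  33  33
  11   6  26  19  36  73  94 101 101 105 104 101  99 103 108 105 109 116
 154 185 185 183]
47 [103 104 101 103 104 100  99 101 103 101 105 101  99  92  74  51  31  20
  10  12  23  26  49  61  71  84  97 102 101 102 104  98  98 105 101 103
 104 105 104  98]
50 [104 105 104 105 100 102 100 101 101 103 106 103  94  84  78  75  78  76
  77  74  79  77  77  74  76  84  97 100 103 101 102 104 101  99 102 101
 104 104  98  97]
56 [ 99 102 106 105 103 103  98 101 101 100 102 102 100 102 103 100 103 100
  98 100  99 103 102  99 102 103 101 100 104 103  99  99 100 102 102  99
  99 102 105  99]
```

View pics/wc.png

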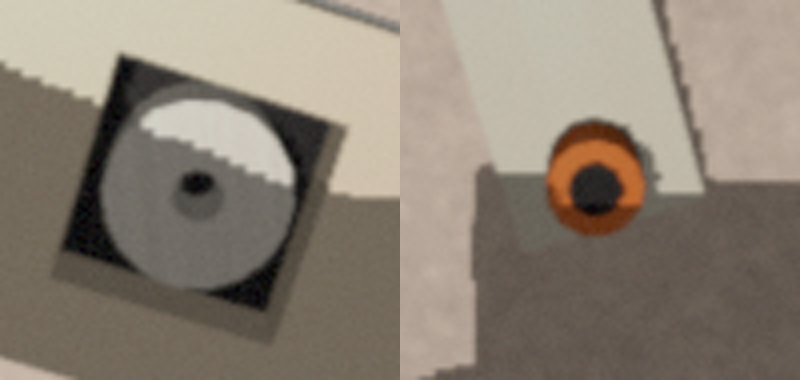

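The left crop shows the adapter circle centred at about (200,193) and the well centred at about (198,196) in crop pixels, so the full-image pixel is about (284.6,188.4). The right crop shows the head's top face centred at (197,188), so about (283.9,186.6). The arm's shadow crosses both.

```bash
python3 - <<'E'
from h import *
import pickle
w,l=pickle.load(open('wr.pkl','rb'))
print(atz(w,(284.5,188.4),.08),atz(l,(283.9,186.6),.092))
L=atz(l,(283.9,186.6),.092)
robot.servo_line(np.array([L[0],L[1],.12]),rate=.15)
hit=robot.servo_line(np.array([L[0],L[1],.057]),rate=.08,f_stop=6)
print(hit,robot.current_position(),robot.current_contact_force())
robot.grab(40)
print(robot.current_finger_gap(),robot.current_gripper_force(),robot.current_contact_force(),robot.current_position())
robot.servo_line(np.array([L[0],L[1],.18]),rate=.12)
print(robot.current_finger_gap(),robot.current_contact_force(),robot.current_time())
c=shot('wrist','held'); print(robot.current_time()); pickle.dump(c,open('held.pkl','wb'))
E
```

```text
[ 0.59201131 -0.22285452  0.08      ] [0.54551889 0.12194713 0.092     ]
False [0.54590431 0.12197931 0.0572618 ] [ 0.56110631 -0.04322187  0.48931334]
0.02519164941130863 39.99996721744537 [ 0.52212716  0.25203952 -0.42524149] [0.54556897 0.12193559 0.05698994]
0.02503292553718116 [-0.35516221 -0.4038384  -1.07360183] 8.8667
8.9167
```

View pics/held.png

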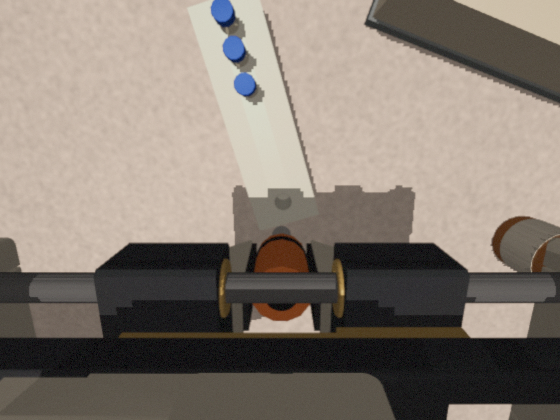

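The logger is held at head pixel (281,270), and the rack's end hole (283,202) is empty. Now the approach: feel for the adapter top, then search.

```bash
python3 - <<'E'
from h import *
import pickle
c=pickle.load(open('held.pkl','rb'))
for z in (.139,.173,.215): print(proj(c,[.5455,.1219,z]))
W=(0.592,-0.2229)
robot.movep(np.array([W[0],W[1],.18]),down(0))
robot.servo_line(np.array([W[0],W[1],.132]),rate=.1)
robot.dwell(.3); f0=robot.current_contact_force()
hit=robot.servo_line(np.array([W[0],W[1],.112]),rate=.015,f_stop=3)
print(hit,robot.current_position(),f0,robot.current_contact_force(),robot.current_wrist_torque(),robot.current_time())
E
```

```text
[[283.88170989 234.09320578]]
[[284.26391983 254.85656533]]
[[284.98868825 294.24029529]]
False [ 0.59207926 -0.22291047  0.11212669] [ 1.11402292  0.93695381 -0.78809316] [ 0.47199358 -0.77489578 -0.66120535] [-0.05751847  0.04304648 -0.05993458] 12.6417
```

Tip is about 9 mm below the adapter's top with no resistance, so the stem has gone straight into the well. Next I press down past the balls.

```bash
python3 - <<'E'
from h import *
W=(0.592,-0.2229)
for z in (.106,.102,.098,.094,.090):
    hit=robot.servo_line(np.array([*W,z]),rate=.012,f_stop=16)
    print(hit,robot.current_position().round(4),np.round(robot.current_contact_force(),1),robot.current_time())
    if hit: break
if not hit:
    hit=robot.servo_line(np.array([*W,.082]),rate=.008,f_stop=8)
    print('seat',hit,robot.current_position().round(4),np.round(robot.current_contact_force(),1),robot.current_finger_gap(),robot.current_time())
c=shot('wrist','in'); s=shot('side','sidein')
A=cv2.resize(s['pixels'][190:310,280:410],None,fx=3,fy=3,interpolation=cv2.INTER_CUBIC)
B=cv2.resize(c['pixels'][120:340,160:410],(409,360))
cv2.imwrite('pics/in.png',np.hstack([A,B]))
E
```

```text
False [ 0.592  -0.2229  0.1059] [ 1.   0.2 -0.4] 13.2917
False [ 0.5926 -0.223   0.1025] [ 0.5 -0.1  2.7] 13.775
False [ 0.5919 -0.2235  0.0975] [ 1.6 -1.6 -2.6] 14.2583
False [ 0.5918 -0.2228  0.0936] [ 1.9 -2.2 -0.3] 14.7417
False [ 0.592  -0.2224  0.0899] [ 1.2 -0.7  2. ] 15.225
seat True [ 0.5922 -0.2225  0.0869] [-1.1 -0.3  5.1] 0.025459325911977866 15.7917
```

View pics/in.png

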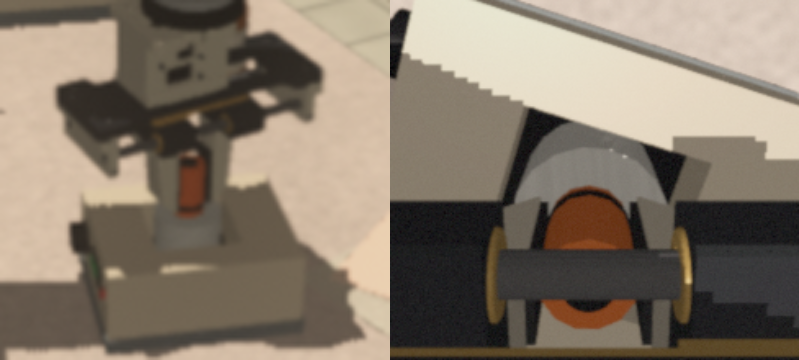

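The head is on the adapter (side crop at (190,190), wrist crop at (588,220)). Contact came at TCP z=0.0869, which is the expected seating height. One light press, then release and retreat.

```bash
python3 - <<'E'
from h import *
W=robot.current_position()
hit=robot.servo_line(np.array([W[0],W[1],.083]),rate=.006,f_stop=8)
print(hit,robot.current_position().round(4),np.round(robot.current_contact_force(),1))
p=robot.current_position(); robot.servo_line(np.array([p[0],p[1],.087]),rate=.01)
robot.dwell(.2); print(robot.current_position().round(4),np.round(robot.current_contact_force(),1))
robot.open_gripper(); robot.dwell(.3)
robot.servo_line(np.array([p[0],p[1],.27]),rate=.12)
robot.dwell(.3); c=shot('wrist','out')
robot.movep(np.array([.5,0.,.3]),down(0)); s=shot('side','sideout')
A=cv2.resize(s['pixels'][190:310,200:400],None,fx=2,fy=2,interpolation=cv2.INTER_CUBIC)
B=cv2.resize(c['pixels'][130:250,230:340],None,fx=3.5,fy=3.5,interpolation=cv2.INTER_CUBIC)
h=np.zeros((420,A.shape[1]+B.shape[1],3),np.uint8); h[:240,:400]=A; h[:,400:]=B
cv2.imwrite('pics/out.png',h)
print(robot.current_time(),np.round(robot.current_contact_force(),1))
E
```

```text
True [ 0.5922 -0.2225  0.087 ] [-1.7  0.4  5.4]
[ 0.5921 -0.2225  0.0869] [ 0.1 -0.1  4.4]
21.1583 [ 0.5  0.8 -0.5]
```

View pics/out.png

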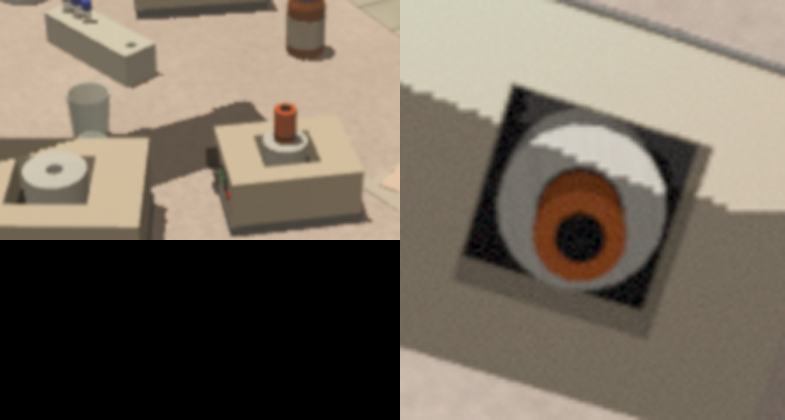

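The logger stands upright with its head on the adapter (side crop (285,122), wrist crop (580,225)), the gripper is clear, and the rack's hole is empty. I'm handing in.

```bash
python3 -c "
from rig import robot
print(robot.hand_in())"
```

```text
the job is handed in; nothing more can be done
None
```

The logger is in the smallest warmer's well, pushed past the sprung balls with its head on the adapter, then released; no force I read went above about 6 N, and I handed in with about 21 s on the robot's clock.

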